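# Lay out the screw caps in their sample dishes

### The arm

A 6-joint arm with a two-finger parallel gripper is mounted at the origin on a cart in front of the work surface, level with it; the furniture and walls round the work are solid. World frame = base frame: x ahead of the robot, y to its left, z up, the work surface at z = 0. Lengths are in m, angles in rad, forces in N, time in s.
With the tool pointing down it reaches from about 0.3 to 0.775 m from the base axis. Payload 14.6 kg.
Tool frame: the origin (TCP) lies midway between the tips of the shut fingers; the grasp point (between the pads) lies 19 mm behind it (ctrl.pinch_z is the distance from the TCP to the grasp point, in m); z points along the fingers, y is the line along which they close (so a half turn about z gives the same grasp; the last joint's range is limited). The gripper opens to 94 mm and grips with 3 to 60 N. Pads are 16 mm wide; open, the fingers measure 119 mm over their backs; the gripper's body (75 mm by 177 mm) begins 78 mm behind the grasp point.
Start: joints at [-1.221, 0.3, 1.521, -0, 1.321, -0.067], TCP at [0.223, -0.503, 0.205] pointing down, gripper open.
Joint ranges: [-3.03, 3.03], [-0.79, 2.21], [0.23, 2.52], [-1.04, 4.18], [0, 3.07], [-2.55, 2.55]. Speed limits (rad/s): [2.22, 2.22, 2.57, 3.14, 3.14, 3.14].

### API

Orientations are given as [roll, pitch, yaw] about the fixed x, y, z axes, in that order (R = Rz(yaw) Ry(pitch) Rx(roll)).
In Python, from station import ctrl gives the robot as it stands.
- The arm moves only by the tool jog_arm, never from a script. Its argument "motion" is a list of rows, each a list of 7 numbers: the shift along the tool's x, y, z in m, then the turn, a rotation vector about the tool's x, y, z in rad, then the opening, from -1 (shut) to 1 (fully open). In form: [[tx, ty, tz, rx, ry, rz, gripper], ...]. A call has 1 to 5 rows; each row shifts and turns the commanded pose from where the row before left it, along the tool's axes as they then stand; what a row does not reach is not made up. A row lasts 1/10 s, in which the tool goes at most 50 mm and 8.59 degrees, less where a joint would pass 70% of its speed; a pose out of reach is approached as far as the arm can. A call is refused whole if a number of a shift passes 0.05 or a number of a turn 0.15, either way. A call with a gripper value outside its range is refused whole. The fingers move at their own pace and stop on an object; "squeeze" is the grip in N (left out, the last holds). Time passes only in rows, so rows that do not move let the fingers close. It gives the time, the measured TCP pose, the force, the opening and the grip force at its end, in the units of the state.
- ctrl.get_obs(): the state, without advancing time (a new reading comes with each control period).
- ctrl.camera(name): name is "scene" or "top" or "wrist"; returns the picture (420x560x3 uint8, red, green, blue); there is no depth.
- ctrl.camera_model(name): a dict with "intrinsics" (3x3 intrinsics, pixels), "k1" (the pictures are not rectified: a ray, as slopes to the right and down, at radius r is drawn at 1 + k1 r^2 times it, then the intrinsics apply), "rvec" (rotation vector, rad) and "tvec" (3), from world to camera coordinates, as OpenCV has them. Camera axes: x right, y down, z forward; pixel columns grow to the right and rows downward; lengths in m; the calibration is good to about 2 mm. A picture is of the moment at which its call begins: read the wrist's pose just before it. camera_model takes no time and is no camera call; for the wrist camera it gives the pose at the moment of the call.
- ctrl.hand_in(): hands the job in; it is judged then, once.
The state is a dict: "time_s": time; "qpos": joint angles; "joint_vel": joint speeds; "tau": joint torques, N m; "ee_pos": TCP position; "eef_rot": TCP orientation; "force": force on the tool from outside, world axes, zero at the start; "moment": the same for the moment, N m; "grip_width": finger opening in m; "grip_force": force on a finger pad.
Only numpy, scipy, OpenCV 4.12 (cv2) and the standard library are available. Lean on these libraries where they do the work, as an engineer would, in place of code of your own. Each camera call takes 0.05 s, during which the arm holds its last target. There are 200 camera calls.

### The job

Lay out the cap samples for the size check: pick the four black screw caps out from among the other things on the bench and set each one in the steel dish of its own size, the smallest cap in the smallest dish and so on up to the largest, flat on the floor of the dish and open side up. Leave the roll of tape and the timer where they stand.

Things in the scene. Friction and masses are not known exactly. Their poses are not given: they have to be found in the camera images.
- cap_small: the smallest of four round black plastic screw caps, 20 mm across and 24 mm tall, loose, standing on the table with its open side up (its own z axis up); origin at the centre of its underside. Grip it across the sides, from above; it needs only a light squeeze
- cap_medium: the second smallest of four round black plastic screw caps, 33 mm across and 26 mm tall, loose, standing on the table with its open side up (its own z axis up); origin at the centre of its underside. Grip it across the sides, from above; it needs only a light squeeze
- cap_large: the second largest of four round black plastic screw caps, 46 mm across and 24 mm tall, loose, standing on the table with its open side up (its own z axis up); origin at the centre of its underside. Grip it across the sides, from above; it needs only a light squeeze
- cap_jar: the largest of four round black plastic screw caps, 60 mm across and 24 mm tall, loose, standing on the table with its open side up (its own z axis up); origin at the centre of its underside. Grip it across the sides, from above; it needs only a light squeeze
- dish_small: the smallest of four plain round steel dishes, fixed to the table further from the robot than the caps, for the smallest cap (20 mm): 38 mm clear inside, 46 mm outside, its flat floor 4 mm above the table, its rim 8 mm above the table (4 mm above the floor); origin at the centre of its underside, on the table, z up
- dish_medium: the second smallest of four plain round steel dishes, fixed to the table further from the robot than the caps, for the second smallest cap (33 mm): 51 mm clear inside, 59 mm outside, its flat floor 4 mm above the table, its rim 8 mm above the table (4 mm above the floor); origin at the centre of its underside, on the table, z up
- dish_large: the second largest of four plain round steel dishes, fixed to the table further from the robot than the caps, for the second largest cap (46 mm): 64 mm clear inside, 72 mm outside, its flat floor 4 mm above the table, its rim 8 mm above the table (4 mm above the floor); origin at the centre of its underside, on the table, z up
- dish_jar: the largest of four plain round steel dishes, fixed to the table further from the robot than the caps, for the largest cap (60 mm): 78 mm clear inside, 86 mm outside, its flat floor 4 mm above the table, its rim 8 mm above the table (4 mm above the floor); origin at the centre of its underside, on the table, z up
- tape_roll: roll of brown packing tape lying flat, 73 mm across, 48 mm tall, loose, standing among the caps, a bystander to leave alone; origin at the centre of its underside
- timer: round white wind-up timer with a red knob, 63 mm across, 42 mm tall, loose, standing among the caps, a bystander to leave alone; origin at the centre of its underside
Not all that is in view belongs to the job. What is shaped like the cap_jar but pink or turquoise is not meant.

How it is judged:
By the outcome, as a careful person would: the job done as asked, in the order asked, and still so for the second after the job is handed in, with the robot touching nothing.
It also fails if it takes over 99 s, if anything falls off the work surface, if the arm or the gripper's body presses on something with over 40 N, if the wrist force passes 120 N, or if a joint passes its speed limit or range.

## Working session

There is one attempt and no reset: what is moved stays moved. The work goes in short steps, Python scripts to look and compute and a tool call to move; the robot and the scene stay as the last step left them, time stands still between calls to the robot, and variables do not carry over. Pictures are saved under pics/ and viewed, at most 16 in all, crops included, and the job is handed in when it is done.

Besides the shell and the picture viewer there is one more tool, called after "Call:" by a JSON object that holds its "op" and its "data". jog_arm: Moves the arm, as the interface text tells. Its arguments: {"type":"object","properties":{"motion":{"type":"array"},"squeeze":{"type":"number"}},"required":["motion"]}

```bash
ls; mkdir -p pics
cat > h.py <<'E'
import numpy as np,cv2
from station import ctrl
def ray(m,uv):
    K=np.array(m["intrinsics"]);k=m["k1"]
    d=(np.array(uv,float)-K[:2,2])/[K[0,0],K[1,1]]
    s=d.copy()
    for _ in range(20): s=d/(1+k*(s@s))
    R=cv2.Rodrigues(np.array(m["rvec"],float))[0];t=np.array(m["tvec"],float).ravel()
    return -R.T@t,R.T@np.array([*s,1])
def onplane(m,uv,z):
    c,d=ray(m,uv);return c+d*(z-c[2])/d[2]
def save(n,im): cv2.imwrite(f"pics/{n}.png",im[:,:,::-1])
E
python3 - <<'E'
from h import *
for n in("top","scene"):
    im=ctrl.camera(n);save(n+"0",im);np.save(n+"0.npy",im)
    m=ctrl.camera_model(n);print(n,ray(m,(280,210)),np.array(m["intrinsics"])[0,0])
print(ctrl.get_obs())
E
```

```text
pics
top (array([0.42906858, 0.00800091, 1.06839057]), array([ 0.11018991,  0.00509095, -0.99392193])) 396.5198989916286
scene (array([0.02619323, 0.91709855, 0.53348693]), array([ 0.42612048, -0.79227661, -0.43676697])) 428.0234622959743
{'time_s': 0.1, 'qpos': array([-1.22061614e+00,  3.00380828e-01,  1.52146681e+00,  3.99923384e-05,
        1.32071042e+00, -6.65753672e-02]), 'joint_vel': array([ 4.25454802e-04, -2.10669179e-03, -1.69950559e-03,  7.02781853e-04,
       -8.26392488e-05, -3.16253568e-04]), 'tau': array([ 2.21737464e-03, -5.32644582e+01, -3.53281903e+01,  7.10275839e-02,
        2.35299126e-02, -6.33047534e-05]), 'ee_pos': array([ 0.22258284, -0.50271222,  0.20498419]), 'eef_rot': array([-3.14063197e+00, -1.02877454e-04,  4.16745586e-01]), 'force': array([-0.53958821,  0.45933674, -0.29477298]), 'moment': array([-0.0285357 ,  0.03762665, -0.02362249]), 'grip_force': 0.0, 'grip_width': 0.09397924810679495}
```

View pics/top0.png

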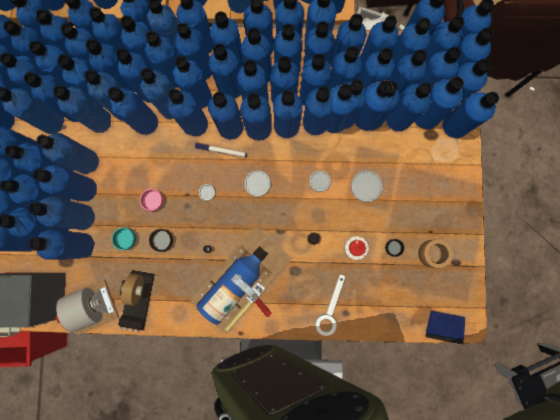

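View pics/scene0.png

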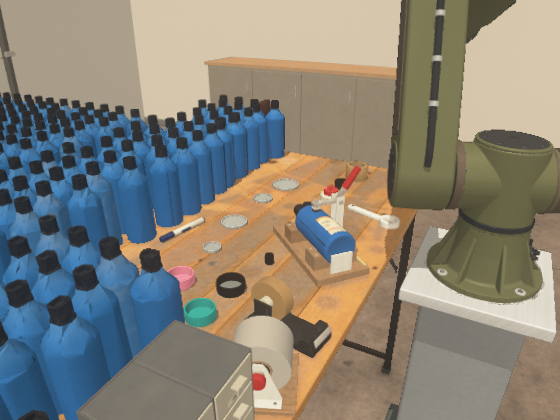

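The top view has the caps at jar (161,240), small (208,249), medium (314,239) and large (395,248). The dishes are at small (207,192), large (258,183), medium (320,181) and jar (367,186).

Lookalikes are the pink cap (152,200), the turquoise cap (124,239), the bottle's black cap (260,254), the knots in the wood (e.g. 322,257), the tape (436,253) and the timer (357,247). I'll check the choice in a close crop and measure.

Run:
```python
from h import *
im=np.load("top0.npy");m=ctrl.camera_model("top")
save("crop0",cv2.resize(im[150:290,110:470],(800,311),interpolation=cv2.INTER_CUBIC))
g=im.max(2).astype(int)
def rep(n,mask,c,z,r):
    w=np.zeros_like(mask,np.uint8);cv2.circle(w,c,r,1,-1)
    cs,_=cv2.findContours((mask&(w>0)).astype(np.uint8),cv2.RETR_EXTERNAL,cv2.CHAIN_APPROX_NONE)
    k=max(cs,key=len);(u,v),R=cv2.minEnclosingCircle(k);x,y,a,b=cv2.boundingRect(k)
    P=onplane(m,(x+(a-1)/2,y+(b-1)/2),z);s=(onplane(m,(x+a,y),z)-onplane(m,(x,y),z))
    print(n,(u,v),a,b,P.round(4),"w",abs(s[1]).round(4))
dark=g<60
for n,c,z,r in[("jar",(161,240),.018,20),("small",(208,249),.02,9),("med",(314,239),.02,12),("large",(395,248),.018,16)]: rep(n,dark,c,z,r)
hsv=cv2.cvtColor(im,cv2.COLOR_RGB2HSV);grey=(hsv[:,:,1]<70)&(hsv[:,:,2]>90)
for n,c,r in[("dS",(207,192),14),("dL",(258,183),20),("dM",(320,181),17),("dJ",(367,186),23)]: rep(n,grey,c,.008,r)
rep("timer",hsv[:,:,2]>0,(357,247),.03,13)
rep("tape",hsv[:,:,2]>0,(436,253),.048,16)
rep("bottlecap",dark,(260,254),.06,10)
```

```text
jar (158.5, 240.0) 11 21 [0.4577 0.3437 0.018 ] w 0.0296
small (207.0, 248.5) 7 6 [0.4387 0.2036 0.02  ] w 0.0185
med (313.1499938964844, 238.0) 11 10 [ 0.4717 -0.0754  0.02  ] w 0.029
large (394.4375, 247.5) 18 16 [ 0.453  -0.2909  0.018 ] w 0.0477
dS (206.37930297851562, 192.01724243164062) 16 17 [0.5912 0.2138 0.008 ] w 0.0436
dL (256.9193420410156, 183.0806427001953) 27 27 [0.6189 0.0775 0.008 ] w 0.0736
dM (319.5281677246094, 180.6971893310547) 22 21 [ 0.6282 -0.0918  0.008 ] w 0.0598
dJ (366.27777099609375, 185.5833282470703) 32 32 [ 0.6187 -0.2192  0.008 ] w 0.0871
timer (357.0, 247.0) 27 27 [ 0.4518 -0.1896  0.03  ] w 0.0706
tape (436.0, 253.0) 33 33 [ 0.4406 -0.3889  0.048 ] w 0.0854
bottlecap (260.0, 253.5) 13 14 [0.429  0.0612 0.06  ] w 0.033
```

View pics/crop0.png

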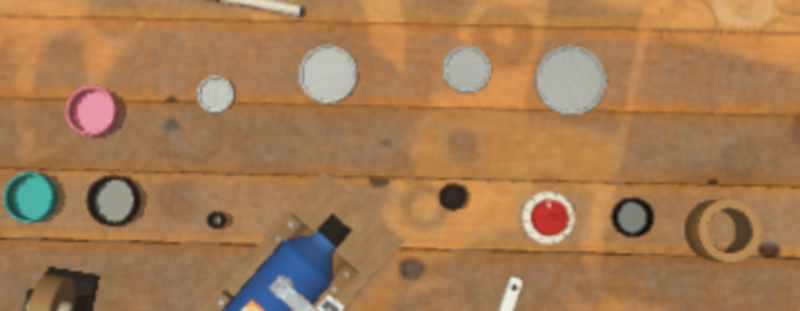

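The crop confirms it: four black caps, distinct from the pink and turquoise ones, the bottle cap and the flat knots. I'll close the fingers along world x (yaw π/2), which stays clear of the neighbours, and go small, medium, large, then jar.

Call:
{"op": "jog_arm", "data": {"motion": [[0,0,-0.01,0,0,-0.144,1],[0,0,-0.01,0,0,-0.144,1],[0,0,-0.01,0,0,-0.144,1],[0,0,-0.01,0,0,-0.144,1],[0,0,-0.01,0,0,-0.144,1]]}}

```text
time_s: 0.6
ee_pos: [0.2226, -0.5028, 0.2555]
eef_rot: [-3.141, -0.0, 1.143]
force: [-0.5, 0.1, -0.9]
grip_width: 0.0941
grip_force: 0.0
```

Call:
{"op": "jog_arm", "data": {"motion": [[0,0,0,0,0,-0.144,1],[0,0,0,0,0,-0.144,1],[0,0,0,0,0,-0.144,1],[0.04,0.02,0,0,0,0,1],[0.04,0.02,0,0,0,0,1]]}}

```text
time_s: 1.1
ee_pos: [0.2627, -0.422, 0.2546]
eef_rot: [-3.141, -0.001, 1.567]
force: [1.3, 0.1, -0.2]
grip_width: 0.0936
grip_force: 0.0
```

Call:
{"op": "jog_arm", "data": {"motion": [[0.04,0.02,0,0,0,0,1],[0.04,0.02,0,0,0,0,1],[0.04,0.02,0,0,0,0,1],[0.04,0.02,0,0,0,0,1],[0.04,0.02,0,0,0,0,1]]}}

```text
time_s: 1.6
ee_pos: [0.3636, -0.2214, 0.2554]
eef_rot: [3.142, -0.0, 1.569]
force: [0.9, -0.5, -0.3]
grip_width: 0.0938
grip_force: 0.0
```

Call:
{"op": "jog_arm", "data": {"motion": [[0.04,0.01,0,0,0,0,1],[0.04,0.01,0,0,0,0,1],[0.04,0.01,0,0,0,0,1],[0.04,0.01,0,0,0,0,1],[0.04,0.01,0,0,0,0,1]]}}

```text
time_s: 2.1
ee_pos: [0.4136, -0.0216, 0.2554]
eef_rot: [3.142, 0.0, 1.569]
force: [0.1, -0.2, -1.0]
grip_width: 0.0945
grip_force: 0.0
```

Call:
{"op": "jog_arm", "data": {"motion": [[0.04,0,0,0,0,0,1],[0.04,0,0,0,0,0,1],[0.04,0,0,0,0,0,1],[0.04,0,0,0,0,0,1],[0.04,0,0,0,0,0,1]]}}

```text
time_s: 2.6
ee_pos: [0.4136, 0.1784, 0.2553]
eef_rot: [-3.141, 0.0, 1.569]
force: [1.2, -1.1, 0.8]
grip_width: 0.0942
grip_force: 0.0
```

Call:
{"op": "jog_arm", "data": {"motion": [[0.025,0.025,0.03,0,0,0,1],[0,0,0.025,0,0,0,1]]}}

```text
time_s: 2.8
ee_pos: [0.4399, 0.2041, 0.1988]
eef_rot: [-3.141, -0.0, 1.571]
force: [0.1, 0.5, -0.7]
grip_width: 0.0938
grip_force: 0.0
```

```bash
cat >> h.py <<'E'
def wrist(n):
    m=ctrl.camera_model("wrist");im=ctrl.camera("wrist");save(n,im);return m,im
def proj(m,P):
    K=np.array(m["intrinsics"]);R=cv2.Rodrigues(np.array(m["rvec"],float))[0]
    p=R@np.array(P,float)+np.array(m["tvec"],float).ravel();s=p[:2]/p[2]
    return s*(1+m["k1"]*(s@s))*[K[0,0],K[1,1]]+K[:2,2]
E
python3 - <<'E'
from h import *
m,im=wrist("w1");print(ray(m,(280,210)))
for P in [(.4387,.2036,.024),(.5912,.2138,.008),(.458,.335,.024)]:print(proj(m,P))
E
```

```text
(array([0.44026154, 0.28425221, 0.37727686]), array([ 0.00173697, -0.26536316, -0.96420224]))
[277.76656512 193.67506874]
[425.86953922 180.91985846]
[299.12209104  51.41278119]
```

View pics/w1.png

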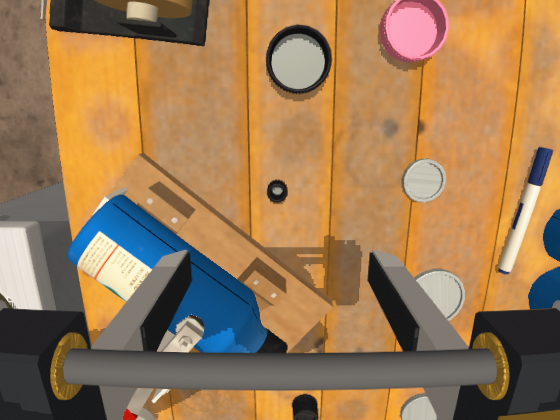

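The wrist view shows the small cap at (277,190), its dish at (425,181), the jar cap at (298,59) and pink at (414,28). The bottle stand is nearby, so I'll open the fingers only partly. I'll measure now.

```bash
cat >> h.py <<'E'
def circ(m,mask,P0,z,rad):
    """fit the outline of mask near world point P0, at plane z; rad = window radius m"""
    c=proj(m,[*P0[:2],z]);pr=np.linalg.norm(proj(m,[P0[0]+rad,P0[1],z])-c)
    w=np.zeros(mask.shape,np.uint8);cv2.circle(w,tuple(int(round(v)) for v in c),int(pr),1,-1)
    cs,_=cv2.findContours((mask&(w>0)).astype(np.uint8),cv2.RETR_EXTERNAL,cv2.CHAIN_APPROX_NONE)
    k=max(cs,key=cv2.contourArea)[:,0]
    Q=np.array([onplane(m,p,z)[:2] for p in k]);(x,y),r=cv2.minEnclosingCircle(Q.astype(np.float32))
    e=np.linalg.lstsq(np.c_[2*Q,np.ones(len(Q))],(Q**2).sum(1),rcond=None)[0]
    return np.round([e[0],e[1],2*np.sqrt(e[2]+e[0]**2+e[1]**2),x,y,2*r],4)
def dark(im): return im.max(2)<60
def grey(im):
    h=cv2.cvtColor(im,cv2.COLOR_RGB2HSV);return (h[:,:,1]<70)&(h[:,:,2]>90)
E
python3 - <<'E'
from h import *
import glob
im=cv2.imread("pics/w1.png")[:,:,::-1].copy();m=ctrl.camera_model("wrist")
print(circ(m,dark(im),(.4387,.2036),.024,.017))
print(circ(m,dark(im),(.4587,.335),.024,.038))
print(circ(m,grey(im),(.5912,.2138),.008,.027))
E
```

```text
[0.4345 0.2049 0.0194 0.4347 0.2049 0.0215]
[0.454  0.3253 0.053  0.4538 0.3255 0.0584]
[0.5855 0.2133 0.0422 0.584  0.213  0.0455]
```

Call:
{"op": "jog_arm", "data": {"motion": [[0.001,-0.004,0.02,0,0,0,0],[0,0,0.04,0,0,0,0],[0,0,0.04,0,0,0,0],[0,0,0.04,0,0,0,0],[0,0,0.02,0,0,0,0]], "squeeze": 6}}

```text
time_s: 3.35
ee_pos: [0.4338, 0.2019, 0.0382]
eef_rot: [-3.138, 0.001, 1.568]
force: [1.3, -0.5, 0.3]
grip_width: 0.0574
grip_force: 0.0
```

Call:
{"op": "jog_arm", "data": {"motion": [[0,0,0.02,0,0,0,0],[0,0,0.012,0,0,0,0],[0,0,0,0,0,0,-1],[0,0,0,0,0,0,-1],[0,0,0,0,0,0,-1]]}}

```text
time_s: 3.85
ee_pos: [0.4357, 0.2029, 0.0096]
eef_rot: [3.14, -0.001, 1.569]
force: [0.5, 0.0, 0.6]
grip_width: 0.0268
grip_force: 0.0
```

Call:
{"op": "jog_arm", "data": {"motion": [[0,0,0,0,0,0,-1],[0,0,0,0,0,0,-1]]}}

```text
time_s: 4.05
ee_pos: [0.4356, 0.2028, 0.0092]
eef_rot: [3.14, -0.001, 1.569]
force: [1.0, -0.8, 5.1]
grip_width: 0.019
grip_force: 6.0
```

Call:
{"op": "jog_arm", "data": {"motion": [[0,0,-0.02,0,0,0,-1],[0,0,-0.03,0,0,0,-1],[0,0,-0.03,0,0,0,-1],[0,0,0,0,0,0,-1]]}}

```text
time_s: 4.45
ee_pos: [0.4367, 0.2033, 0.0921]
eef_rot: [3.136, -0.002, 1.569]
force: [-0.1, 0.4, -0.1]
grip_width: 0.0186
grip_force: 6.0
```

Run:
```python
from h import *
m,im=wrist("w2");P=ctrl.get_obs()["ee_pos"];print(P)
for q in [(P[0],P[1],P[2]+.015),(.585,.213,.008)]:print(proj(m,q))
print(circ(m,dark(im),P,P[2]+.015,.017),circ(m,grey(im),(.586,.213),.008,.027))
```

```text
[0.4358608  0.20300148 0.09008636]
[277.08813609 278.49769072]
[473.39141161 207.35153741]
[0.4365 0.2045 0.0278 0.4357 0.2031 0.0363] [0.588  0.2145 0.0456 0.5881 0.2145 0.0482]
```

View pics/w2.png

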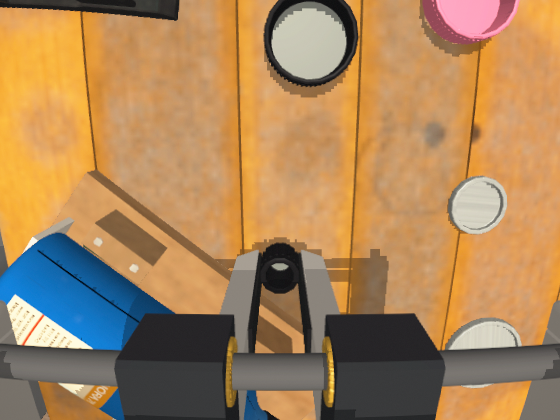

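The small cap is held at (280,268) and its dish is at (478,205). I'll move over the dish, lower and look again.

Call:
{"op": "jog_arm", "data": {"motion": [[0,0.04,0,0,0,0,-1],[0,0.04,0,0,0,0,-1],[0.006,0.04,0,0,0,0,-1],[0,0.03,0.035,0,0,0,-1],[0,0,0.01,0,0,0,-1]]}}

```text
time_s: 5.0
ee_pos: [0.5853, 0.2073, 0.0378]
eef_rot: [-3.136, 0.002, 1.568]
force: [-0.4, -0.2, -1.3]
grip_width: 0.0187
grip_force: 6.0
```

Call:
{"op": "jog_arm", "data": {"motion": [[0,0,0,0,0,0,-1]]}}

```text
time_s: 5.1
ee_pos: [0.5833, 0.2078, 0.0401]
eef_rot: [-3.136, 0.002, 1.568]
force: [-0.4, -0.3, -0.6]
grip_width: 0.0189
grip_force: 6.0
```

Run:
```python
from h import *
m,im=wrist("w3");P=ctrl.get_obs()["ee_pos"];print(P)
print(proj(m,(P[0],P[1],P[2]+.015)))
print(circ(m,dark(im),P,P[2]+.015,.017),circ(m,grey(im),(.586,.213),.008,.027))
save("w3c",cv2.resize(im[160:380,170:390],(660,660))[:590])
```

```text
[0.58389582 0.20818924 0.04228093]
[279.57311306 281.04798312]
[0.5839 0.2096 0.0277 0.5842 0.208  0.0366] [0.5885 0.213  0.0447 0.586  0.2119 0.0553]
```

View pics/w3c.png

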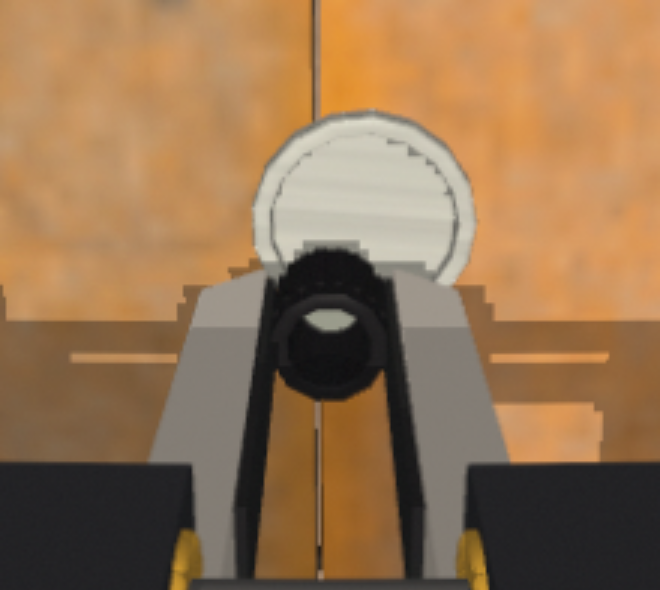

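Run:
```python
from h import *
m=ctrl.camera_model("wrist");P=ctrl.get_obs()["ee_pos"];print(P)
print(onplane(m,(280,275),P[2]+.015),onplane(m,(291.8,232.7),.008),onplane(m,(244+60/3*0+10.7,232.7),.008),onplane(m,(329,232.7),.008))
```

```text
[0.58389582 0.20818924 0.04228093]
[0.58459346 0.2107395  0.05728093] [0.59173525 0.21545943 0.008     ] [0.5691817  0.21548921 0.008     ] [0.61438491 0.21540476 0.008     ]
```

Call:
{"op": "jog_arm", "data": {"motion": [[0.0045,0.007,0,0,0,0,-1],[0,0,0.015,0,0,0,-1],[0,0,0.01,0,0,0,-1],[0,0,0.0055,0,0,0,-1],[0,0,0,0,0,0,-1]]}}

```text
time_s: 5.65
ee_pos: [0.5916, 0.2128, 0.0121]
eef_rot: [-3.141, 0.0, 1.569]
force: [0.2, -0.2, 0.6]
grip_width: 0.0189
grip_force: 6.0
```

Call:
{"op": "jog_arm", "data": {"motion": [[0,0,0,0,0,0,-0.4],[0,0,0,0,0,0,-0.2],[0,0,0,0,0,0,-0.2],[0,0,-0.015,0,0,0,-0.2],[0,0,-0.035,0,0,0,-0.2]]}}

```text
time_s: 6.15
ee_pos: [0.5907, 0.2124, 0.0619]
eef_rot: [-3.137, 0.001, 1.569]
force: [0.8, 0.4, 0.8]
grip_width: 0.0372
grip_force: 0.0
```

Call:
{"op": "jog_arm", "data": {"motion": [[0,0,-0.05,0,0,0,0],[0,0,-0.05,0,0,0,0],[0,0,-0.04,0,0,0,0]]}}

```text
time_s: 6.45
ee_pos: [0.5922, 0.2129, 0.2076]
eef_rot: [3.138, -0.001, 1.569]
force: [-0.4, 0.1, 0.1]
grip_width: 0.0472
grip_force: 0.0
```

Run:
```python
from h import *
m,im=wrist("w4");P=ctrl.get_obs()["ee_pos"];print(P)
print(circ(m,dark(im),(.5915,.2155),.028,.016),circ(m,grey(im)|dark(im),(.5915,.2155),.008,.03))
```

```text
[0.59388025 0.21345016 0.21438023]
[0.5919 0.216  0.0194 0.5918 0.2161 0.0213] [0.5905 0.2144 0.0442 0.5904 0.2144 0.0457]
```

View pics/w4.png

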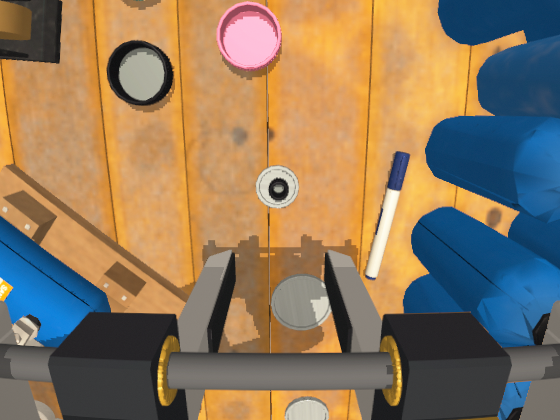

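The small cap stands upright in its dish at (278,188). Next is the medium cap.

Call:
{"op": "jog_arm", "data": {"motion": [[-0.041,-0.017,0,0,0,0,0.4],[-0.041,-0.017,0,0,0,0,0.4],[-0.041,-0.017,0,0,0,0,0.4],[-0.041,-0.017,0,0,0,0,0.4],[-0.041,-0.017,0,0,0,0,0.4]]}}

```text
time_s: 7.0
ee_pos: [0.5057, 0.0066, 0.2039]
eef_rot: [3.14, 0.0, 1.569]
force: [0.9, -0.1, 0.2]
grip_width: 0.0656
grip_force: 0.0
```

Call:
{"op": "jog_arm", "data": {"motion": [[-0.041,-0.017,0,0,0,0,0.4],[-0.041,-0.017,0,0,0,0,0.4],[0,0,0,0,0,0,0.4],[0,0,0,0,0,0,0.4]]}}

```text
time_s: 7.4
ee_pos: [0.4725, -0.0743, 0.2038]
eef_rot: [3.14, 0.0, 1.567]
force: [-0.5, 1.1, -0.0]
grip_width: 0.066
grip_force: 0.0
```

Run:
```python
from h import *
m,im=wrist("w5");P=ctrl.get_obs()["ee_pos"];print(P)
print(circ(m,dark(im),(.4717,-.0754),.026,.023),circ(m,grey(im),(.6282,-.0918),.008,.036))
```

```text
[ 0.47273218 -0.0735999   0.20357989]
[ 0.4722 -0.0748  0.0315  0.4722 -0.0748  0.0343] [ 0.6268 -0.0921  0.0577  0.6268 -0.092   0.0597]
```

View pics/w5.png

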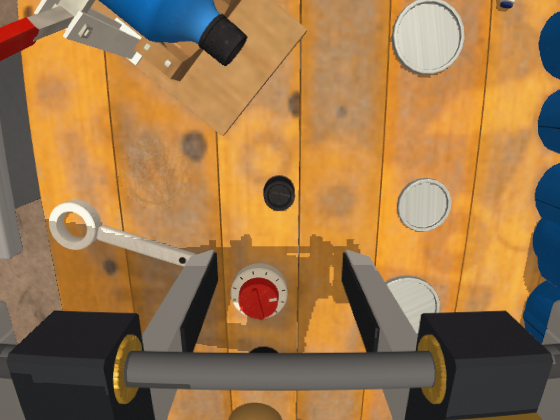

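The medium cap is at (279,193), its dish at (425,205) and the timer at (260,292). The cap's top looks odd, so I'll zoom in.

Run:
```python
from h import *
im=cv2.imread("pics/w5.png")[:,:,::-1]
c=im[168:218,250:310];c=np.clip(c.astype(int)*2.5,0,255).astype(np.uint8)
save("w5c",cv2.resize(c,(600,500),interpolation=cv2.INTER_CUBIC))
```

```text
(no output)
```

View pics/w5c.png

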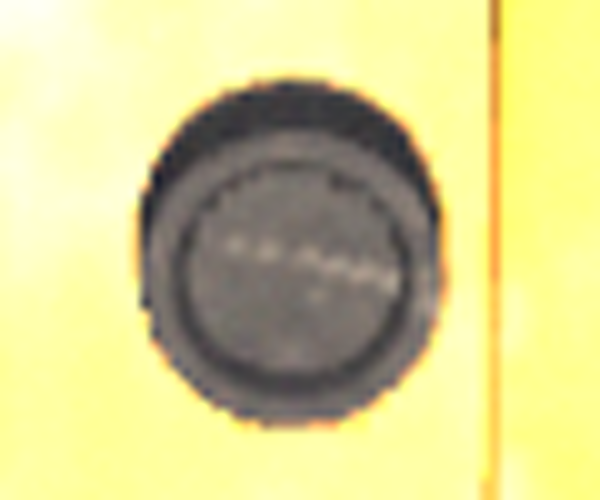

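It is open side up: a rim ring with the floor inside. Descend and grip.

Call:
{"op": "jog_arm", "data": {"motion": [[-0.003,0,0.03,0,0,0,0.2],[0,0,0.045,0,0,0,0.2],[0,0,0.045,0,0,0,0.2],[0,0,0.04,0,0,0,0.2],[0,0,0.02,0,0,0,0.2]]}}

```text
time_s: 7.95
ee_pos: [0.4715, -0.0752, 0.0199]
eef_rot: [-3.138, -0.001, 1.571]
force: [0.7, 0.1, 0.5]
grip_width: 0.0566
grip_force: 0.0
```

Call:
{"op": "jog_arm", "data": {"motion": [[0,0,0.0145,0,0,0,0.2],[0,0,0,0,0,0,0.2],[0,0,0,0,0,0,-1],[0,0,0,0,0,0,-1],[0,0,0,0,0,0,-1]]}}

```text
time_s: 8.45
ee_pos: [0.4731, -0.0768, 0.0093]
eef_rot: [3.14, 0.0, 1.569]
force: [0.4, -0.4, -1.0]
grip_width: 0.0357
grip_force: 0.0
```

Call:
{"op": "jog_arm", "data": {"motion": [[0,0,0,0,0,0,-1],[0,0,0,0,0,0,-1]]}}

```text
time_s: 8.65
ee_pos: [0.473, -0.0769, 0.0091]
eef_rot: [3.14, 0.0, 1.569]
force: [0.3, 2.6, 5.9]
grip_width: 0.0313
grip_force: 6.1
```

Call:
{"op": "jog_arm", "data": {"motion": [[0,0,-0.02,0,0,0,-1],[0,0,-0.03,0,0,0,-1],[0,0.035,0,0,0,0,-1],[-0.005,0.04,0,0,0,0,-1],[-0.005,0.04,0,0,0,0,-1]]}}

```text
time_s: 9.15
ee_pos: [0.589, -0.0873, 0.0591]
eef_rot: [3.141, 0.0, 1.569]
force: [0.8, 0.3, -0.4]
grip_width: 0.0315
grip_force: 6.0
```

Call:
{"op": "jog_arm", "data": {"motion": [[-0.005,0.04,0.005,0,0,0,-1],[0,0,0.01,0,0,0,-1],[0,0,0,0,0,0,-1],[0,0,0,0,0,0,-1]]}}

```text
time_s: 9.55
ee_pos: [0.6264, -0.0921, 0.0432]
eef_rot: [-3.14, -0.0, 1.569]
force: [0.2, 0.6, -0.0]
grip_width: 0.0315
grip_force: 6.0
```

Run:
```python
from h import *
m,im=wrist("w6");P=ctrl.get_obs()["ee_pos"];print(P, ctrl.get_obs()["grip_width"])
for q in [(P[0],P[1],P[2]+.017),(.628,-.092,.008)]: print(proj(m,q))
save("w6c",cv2.resize(im[160:340,160:400],(800,600)))
```

```text
[ 0.62669227 -0.09212145  0.043831  ] 0.031124622364282806
[279.19120653 282.2070785 ]
[281.45047287 243.29939478]
```

View pics/w6c.png

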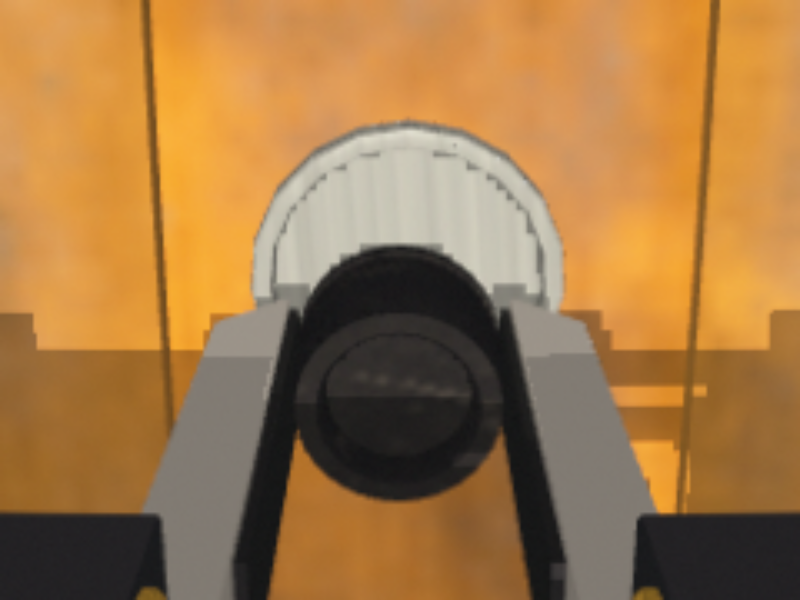

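The cap is centred at (280,281) in the fingers and the dish at (282,241), so it lines up within 2 mm. Lower and release.

Call:
{"op": "jog_arm", "data": {"motion": [[0.001,0.0015,0.015,0,0,0,-1],[0,0,0.01,0,0,0,-1],[0,0,0.0055,0,0,0,-1],[0,0,0,0,0,0,-1],[0,0,0,0,0,0,-0.1]]}}

```text
time_s: 10.1
ee_pos: [0.6289, -0.0912, 0.0127]
eef_rot: [-3.141, -0.0, 1.569]
force: [-0.8, -0.5, -0.4]
grip_width: 0.036
grip_force: 0.0
```

Call:
{"op": "jog_arm", "data": {"motion": [[0,0,0,0,0,0,0.1],[0,0,0,0,0,0,0.1],[0,0,-0.015,0,0,0,0.1],[0,0,-0.035,0,0,0,0.1],[0,0,-0.05,0,0,0,0.1]]}}

```text
time_s: 10.6
ee_pos: [0.6279, -0.091, 0.1132]
eef_rot: [-3.138, -0.001, 1.569]
force: [0.7, 0.2, -0.4]
grip_width: 0.0517
grip_force: 0.0
```

Call:
{"op": "jog_arm", "data": {"motion": [[0,0,-0.05,0,0,0,0.4],[0,0,-0.04,0,0,0,0.5],[0,0,0,0,0,0,0.5]]}}

```text
time_s: 10.9
ee_pos: [0.6308, -0.0915, 0.211]
eef_rot: [3.131, 0.002, 1.569]
force: [0.6, -0.8, 0.1]
grip_width: 0.0696
grip_force: 0.0
```

Run:
```python
from h import *
m,im=wrist("w7");P=ctrl.get_obs()["ee_pos"];print(P)
print(circ(m,dark(im),(.629,-.091),.03,.023),circ(m,grey(im)|dark(im),(.629,-.091),.008,.036))
```

```text
[ 0.62984426 -0.09137168  0.20711767]
[ 0.6289 -0.0891  0.0308  0.6293 -0.0891  0.0343] [ 0.6284 -0.0924  0.0568  0.6287 -0.0924  0.0585]
```

The medium cap is centred in its dish. Next is the large cap.

Call:
{"op": "jog_arm", "data": {"motion": [[-0.04,-0.035,0,0,0,0,0.6],[-0.04,-0.035,0,0,0,0,0.6],[-0.04,-0.035,0,0,0,0,0.6],[-0.04,-0.035,0,0,0,0,0.6],[-0.04,-0.035,0,0,0,0,0.6]]}}

```text
time_s: 11.45
ee_pos: [0.462, -0.2799, 0.2024]
eef_rot: [-3.141, -0.001, 1.569]
force: [0.4, -1.6, 0.4]
grip_width: 0.0753
grip_force: 0.0
```

Call:
{"op": "jog_arm", "data": {"motion": [[0,0,0,0,0,0,0.6],[0,0,0,0,0,0,0.6],[0,0,0,0,0,0,0.6]]}}

```text
time_s: 11.75
ee_pos: [0.4644, -0.2782, 0.2026]
eef_rot: [-3.141, -0.001, 1.57]
force: [-0.8, -0.2, 0.5]
grip_width: 0.0754
grip_force: 0.0
```

Run:
```python
from h import *
m,im=wrist("w8");P=ctrl.get_obs()["ee_pos"];print(P)
print(circ(m,dark(im),(.453,-.291),.024,.03),circ(m,grey(im),(.6187,-.2192),.008,.049))
```

```text
[ 0.46458789 -0.278033    0.20260658]
[ 0.4528 -0.2904  0.0453  0.4535 -0.2904  0.0478] [ 0.6164 -0.2199  0.0846  0.6165 -0.2196  0.0869]
```

View pics/w8.png

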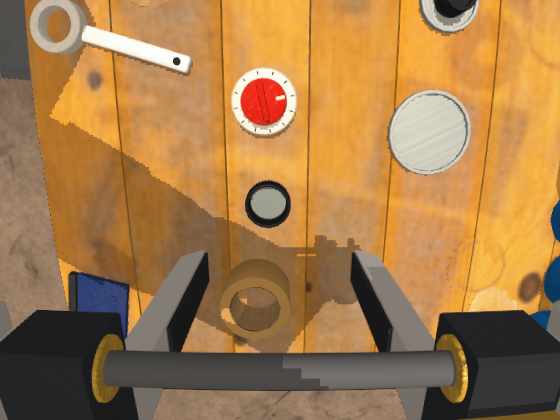

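The large cap is at (268,204), between the timer (264,102) and the tape (256,300). The fingers have clear room along x.

Call:
{"op": "jog_arm", "data": {"motion": [[-0.0135,-0.0115,0.02,0,0,0,0.5],[0,0,0.045,0,0,0,0.5],[0,0,0.045,0,0,0,0.5],[0,0,0.045,0,0,0,0.5],[0,0,0.02,0,0,0,0.5]]}}

```text
time_s: 12.3
ee_pos: [0.4516, -0.2902, 0.0239]
eef_rot: [-3.137, -0.003, 1.571]
force: [0.1, 0.4, 0.2]
grip_width: 0.0703
grip_force: 0.0
```

Call:
{"op": "jog_arm", "data": {"motion": [[0,0,0.0185,0,0,0,0.5],[0,0,0,0,0,0,0.5],[0,0,0,0,0,0,-1],[0,0,0,0,0,0,-1],[0,0,0,0,0,0,-1]]}}

```text
time_s: 12.8
ee_pos: [0.453, -0.2927, 0.0105]
eef_rot: [3.14, 0.001, 1.569]
force: [-0.4, -0.4, 0.2]
grip_width: 0.0499
grip_force: 0.0
```

Call:
{"op": "jog_arm", "data": {"motion": [[0,0,0,0,0,0,-1],[0,0,0,0,0,0,-1]]}}

```text
time_s: 13.0
ee_pos: [0.4529, -0.2927, 0.0103]
eef_rot: [3.14, 0.001, 1.569]
force: [0.4, 1.7, 6.1]
grip_width: 0.0464
grip_force: 6.0
```

Call:
{"op": "jog_arm", "data": {"motion": [[0,0,-0.02,0,0,0,-1],[0,0,-0.03,0,0,0,-1],[0,0,-0.03,0,0,0,-1],[0.02,0.02,-0.02,0,0,0,-1],[0.04,0.025,0,0,0,0,-1]]}}

```text
time_s: 13.5
ee_pos: [0.4988, -0.2342, 0.1128]
eef_rot: [3.137, 0.003, 1.565]
force: [1.7, 1.0, -0.3]
grip_width: 0.0459
grip_force: 6.0
```

Call:
{"op": "jog_arm", "data": {"motion": [[0.04,0.025,0,0,0,0,-1],[0.04,0.025,0,0,0,0,-1],[0.04,0.025,0,0,0,0,-1],[0.04,0.02,0,0,0,0,-1],[0.04,0.01,0,0,0,0,-1]]}}

```text
time_s: 14.0
ee_pos: [0.6039, -0.031, 0.1095]
eef_rot: [3.141, 0.0, 1.569]
force: [0.6, -0.8, 0.5]
grip_width: 0.0464
grip_force: 6.0
```

Call:
{"op": "jog_arm", "data": {"motion": [[0.04,0.01,0,0,0,0,-1],[0.04,0.006,0,0,0,0,-1],[0.03,0,0.01,0,0,0,-1],[0,0,0.02,0,0,0,-1],[0,0,0,0,0,0,-1]]}}

```text
time_s: 14.5
ee_pos: [0.6178, 0.0778, 0.0771]
eef_rot: [-3.138, 0.0, 1.57]
force: [-0.5, 0.3, -0.2]
grip_width: 0.0461
grip_force: 6.0
```

Run:
```python
from h import *
ctrl.camera("scene")
m,im=wrist("w9");P=ctrl.get_obs()["ee_pos"];print(P, ctrl.get_obs()["grip_width"])
for q in [(P[0],P[1],P[2]+.014),(.6189,.0775,.008)]: print(proj(m,q))
save("w9c",cv2.resize(im[110:360,110:443],(800,600)))
```

```text
[0.6191929  0.07672483 0.07978792] 0.04657647522950024
[279.93404544 280.60379865]
[279.58165922 225.26322754]
```

View pics/w9c.png

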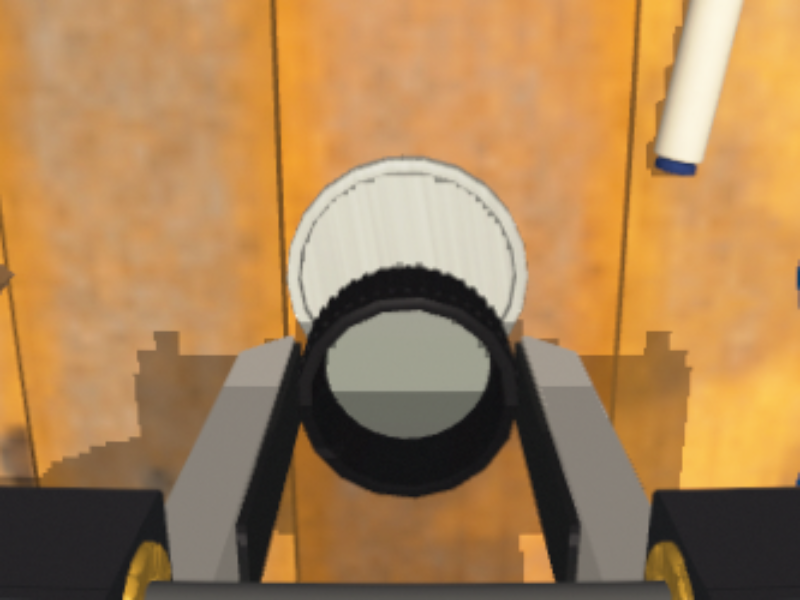

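The cap (280,275) is aligned over the dish (280,222) within about 2 mm. Lower and release.

Call:
{"op": "jog_arm", "data": {"motion": [[0,0,0.025,0,0,0,-1],[0,0,0.02,0,0,0,-1],[0,0,0.01,0,0,0,-1],[0,0,0.01,0,0,0,-1],[0,0,0,0,0,0,-1]]}}

```text
time_s: 15.1
ee_pos: [0.6193, 0.0768, 0.0143]
eef_rot: [-3.142, 0.0, 1.568]
force: [-0.9, -0.5, -0.0]
grip_width: 0.0461
grip_force: 6.0
```

Call:
{"op": "jog_arm", "data": {"motion": [[0,0,0,0,0,0,0.2],[0,0,0,0,0,0,0.4],[0,0,0,0,0,0,0.4],[0,0,-0.015,0,0,0,0.4],[0,0,-0.035,0,0,0,0.4]]}}

```text
time_s: 15.6
ee_pos: [0.6178, 0.0771, 0.0636]
eef_rot: [-3.137, 0.0, 1.569]
force: [1.0, 0.4, 0.6]
grip_width: 0.0656
grip_force: 0.0
```

Call:
{"op": "jog_arm", "data": {"motion": [[0,0,-0.05,0,0,0,0.6],[0,0,-0.05,0,0,0,0.8],[0,0,-0.04,0,0,0,0.8],[0,0,0,0,0,0,0.8]]}}

```text
time_s: 16.0
ee_pos: [0.621, 0.0773, 0.2124]
eef_rot: [3.131, -0.001, 1.569]
force: [0.3, 0.2, -1.1]
grip_width: 0.0846
grip_force: 0.0
```

Run:
```python
from h import *
m,im=wrist("w10");P=ctrl.get_obs()["ee_pos"];print(P)
print(circ(m,dark(im),(.619,.079),.028,.028),circ(m,grey(im)|dark(im),(.619,.079),.008,.042))
```

```text
[0.62002663 0.07729133 0.20864178]
[0.6196 0.0787 0.0447 0.62   0.0789 0.047 ] [0.6187 0.0773 0.0701 0.6186 0.0772 0.0716]
```

Call:
{"op": "jog_arm", "data": {"motion": [[0.04,-0.026,0,0,0,0,0.8],[0.04,-0.026,0,0,0,0,0.8],[0.04,-0.026,0,0,0,0,0.8],[0.04,-0.026,0,0,0,0,0.8],[0.04,-0.026,0,0,0,0,0.8]]}}

```text
time_s: 16.55
ee_pos: [0.4878, 0.2786, 0.2039]
eef_rot: [-3.14, 0.001, 1.569]
force: [0.6, 0.5, -0.6]
grip_width: 0.0846
grip_force: 0.0
```

Call:
{"op": "jog_arm", "data": {"motion": [[0.04,-0.026,0,0,0,0,0.8],[0.01,0,0,0,0,0,0.8],[0,0,0,0,0,0,0.8],[0,0,0,0,0,0,0.8]]}}

```text
time_s: 16.95
ee_pos: [0.464, 0.3266, 0.204]
eef_rot: [-3.141, 0.001, 1.568]
force: [0.7, -1.6, 0.3]
grip_width: 0.0849
grip_force: 0.0
```

Run:
```python
from h import *
m,im=wrist("w11");P=ctrl.get_obs()["ee_pos"];print(P)
print(circ(m,dark(im),(.456,.332),.024,.04))
```

```text
[0.46424703 0.32626746 0.20404651]
[0.4576 0.3304 0.0584 0.4581 0.3304 0.0606]
```

View pics/w11.png

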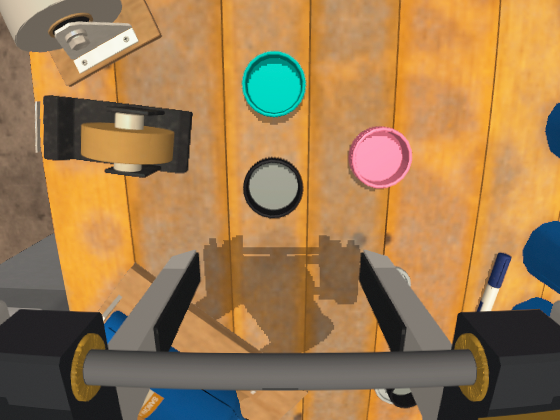

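The jar cap is at (273,187). The lookalikes are pink (380,157) and turquoise (274,84), and the tape dispenser at (118,135) is far enough to the side. Descend and grip.

Call:
{"op": "jog_arm", "data": {"motion": [[0.0035,-0.006,0.02,0,0,0,0.75],[0,0,0.045,0,0,0,0.75],[0,0,0.045,0,0,0,0.75],[0,0,0.04,0,0,0,0.75],[0,0,0.025,0,0,0,0.75]]}}

```text
time_s: 17.5
ee_pos: [0.4574, 0.3288, 0.0264]
eef_rot: [-3.139, 0.002, 1.567]
force: [0.0, 0.0, -0.7]
grip_width: 0.0827
grip_force: 0.0
```

Call:
{"op": "jog_arm", "data": {"motion": [[0,0,0.019,0,0,0,0.75],[0,0,0,0,0,0,0.75],[0,0,0,0,0,0,-1],[0,0,0,0,0,0,-1],[0,0,0,0,0,0,-1]]}}

```text
time_s: 18.0
ee_pos: [0.4583, 0.3311, 0.0116]
eef_rot: [3.14, -0.001, 1.568]
force: [0.4, -0.5, -0.7]
grip_width: 0.0614
grip_force: 0.0
```

Call:
{"op": "jog_arm", "data": {"motion": [[0,0,0,0,0,0,-1],[0,0,0,0,0,0,-1]]}}

```text
time_s: 18.2
ee_pos: [0.4582, 0.3311, 0.0115]
eef_rot: [3.14, -0.001, 1.569]
force: [-0.3, -2.9, 6.1]
grip_width: 0.0588
grip_force: 5.9
```

Call:
{"op": "jog_arm", "data": {"motion": [[0,0,-0.02,0,0,0,-1],[0,0,-0.035,0,0,0,-1],[0,0.02,-0.035,0,0,0,-1],[-0.02,0.035,-0.02,0,0,0,-1],[-0.04,0.035,0,0,0,0,-1]]}}

```text
time_s: 18.7
ee_pos: [0.5475, 0.2746, 0.1244]
eef_rot: [3.136, -0.003, 1.572]
force: [0.0, -0.1, -1.1]
grip_width: 0.0586
grip_force: 6.0
```

Call:
{"op": "jog_arm", "data": {"motion": [[-0.04,0.035,0,0,0,0,-1],[-0.04,0.02,0,0,0,0,-1],[-0.04,0,0,0,0,0,-1],[-0.04,0,0,0,0,0,-1],[-0.04,0,0,0,0,0,-1]]}}

```text
time_s: 19.2
ee_pos: [0.5978, 0.0739, 0.1206]
eef_rot: [3.141, -0.0, 1.569]
force: [0.0, 0.8, 0.5]
grip_width: 0.0585
grip_force: 6.0
```

Call:
{"op": "jog_arm", "data": {"motion": [[-0.04,0,0,0,0,0,-1],[-0.04,0,0,0,0,0,-1],[-0.04,0,0,0,0,0,-1],[-0.04,0,0,0,0,0,-1],[-0.04,0,0,0,0,0,-1]]}}

```text
time_s: 19.7
ee_pos: [0.5974, -0.1261, 0.1208]
eef_rot: [3.141, 0.0, 1.569]
force: [0.6, -0.6, 0.1]
grip_width: 0.0585
grip_force: 6.0
```

Call:
{"op": "jog_arm", "data": {"motion": [[-0.04,0.005,0,0,0,0,-1],[-0.04,0.005,0,0,0,0,-1],[-0.01,0.005,0.02,0,0,0,-1],[0,0,0.02,0,0,0,-1],[0,0,0,0,0,0,-1]]}}

```text
time_s: 20.2
ee_pos: [0.6111, -0.2145, 0.0778]
eef_rot: [-3.137, -0.002, 1.568]
force: [-0.1, -0.2, 0.4]
grip_width: 0.0585
grip_force: 6.0
```

Run:
```python
from h import *
ctrl.camera("scene")
m,im=wrist("w12");P=ctrl.get_obs()["ee_pos"];print(P, ctrl.get_obs()["grip_width"])
for q in [(P[0],P[1],P[2]+.0125),(.618,-.2195,.008)]: print(proj(m,q))
save("w12c",cv2.resize(im[110:360,110:443],(800,600)))
```

```text
[ 0.61253257 -0.21435535  0.08099091] 0.05873971751047917
[279.93039594 278.65562601]
[287.63840015 232.30175291]
```

View pics/w12c.png

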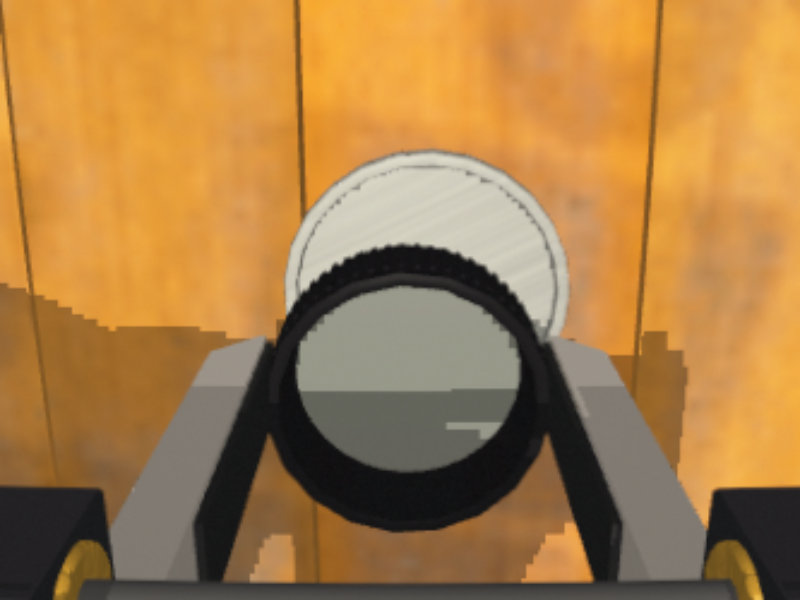

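The cap is at (280,277) and the dish at (288,229), so I shift by (+5.5, −4) mm, lower and release.

Call:
{"op": "jog_arm", "data": {"motion": [[-0.004,0.0055,0.02,0,0,0,-1],[0,0,0.02,0,0,0,-1],[0,0,0.015,0,0,0,-1],[0,0,0.009,0,0,0,-1],[0,0,0,0,0,0,-1]]}}

```text
time_s: 20.8
ee_pos: [0.6179, -0.2183, 0.0161]
eef_rot: [-3.141, -0.0, 1.569]
force: [-0.2, 0.5, -0.3]
grip_width: 0.0583
grip_force: 6.0
```

Call:
{"op": "jog_arm", "data": {"motion": [[0,0,0,0,0,0,0.4],[0,0,0,0,0,0,0.7],[0,0,0,0,0,0,0.7],[0,0,-0.015,0,0,0,0.7],[0,0,-0.035,0,0,0,0.7]]}}

```text
time_s: 21.3
ee_pos: [0.6167, -0.2181, 0.0655]
eef_rot: [-3.137, -0.002, 1.569]
force: [0.6, -0.2, 0.8]
grip_width: 0.0799
grip_force: 0.0
```

Call:
{"op": "jog_arm", "data": {"motion": [[0,0,-0.05,0,0,0,0.7],[0,0,-0.05,0,0,0,0.8],[0,-0.03,-0.04,0,0,0,0.8],[0,-0.04,0,0,0,0,0.8],[0,-0.04,0,0,0,0,0.8]]}}

```text
time_s: 21.8
ee_pos: [0.5069, -0.2183, 0.2088]
eef_rot: [3.139, 0.002, 1.569]
force: [0.5, -0.8, -0.3]
grip_width: 0.0847
grip_force: 0.0
```

Call:
{"op": "jog_arm", "data": {"motion": [[-0.04,-0.04,0,0,0,0,0.8],[-0.04,-0.04,0,0,0,0,0.8],[-0.04,-0.04,0,0,0,0,0.8],[0,0,0,0,0,0,0.8]]}}

```text
time_s: 22.2
ee_pos: [0.3984, -0.3274, 0.208]
eef_rot: [3.141, 0.002, 1.564]
force: [0.3, 0.5, -0.4]
grip_width: 0.0847
grip_force: 0.0
```

Run:
```python
from h import *
im=ctrl.camera("top");m=ctrl.camera_model("top")
save("top2",cv2.resize(im[150:290,110:470],(800,311),interpolation=cv2.INTER_CUBIC))
print(circ(m,dark(im),(.619,-.218),.028,.035),circ(m,dark(im)|grey(im),(.619,-.218),.008,.05))
```

```text
[ 0.6171 -0.2176  0.0547  0.6177 -0.2177  0.0596] [ 0.6184 -0.2189  0.0837  0.6185 -0.2188  0.0863]
```

View pics/top2.png

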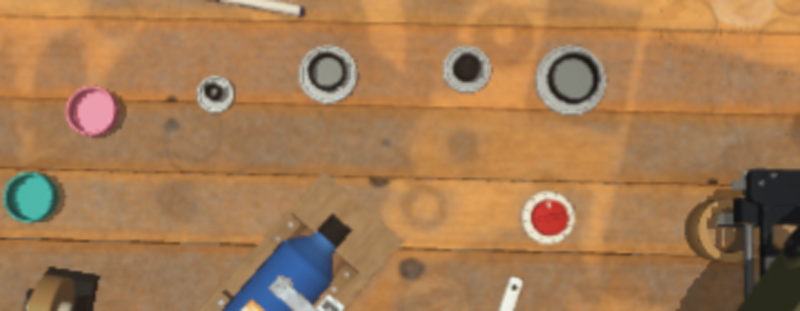

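All four caps sit centred in their dishes, open side up: small (215,93), large (328,73), medium (467,68) and jar (571,79). The timer (548,217) and tape are undisturbed. Handing in.

```bash
python3 -c "from station import ctrl;print(ctrl.hand_in())"
```

```text
the job is handed in; nothing more can be done
None
```

The four black caps are each in the dish of their own size, open side up, with the tape roll and timer left where they stood; the job was handed in at about 22 s on the robot's clock.

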